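Set up the ring mandrel and slide on the plain band

ROBOT

A 6-joint arm with a two-finger parallel gripper is mounted at the origin on the work surface. World frame = base frame: x ahead of the robot, y to its left, z up, the work surface at z = 0. Lengths are in m, angles in degrees, forces in N, time in s.
With the tool pointing down it reaches from about 0.4 to 0.825 m from the base axis. Payload 7 kg.
Tool frame: the origin (TCP) lies between the finger pads; the fingertips stand 22 mm ahead of it and the grasp point (between the pads) lies 3 mm ahead of it; z points along the fingers, y is the line along which they close (so a half turn about z gives the same grasp; the last joint's range is limited). The gripper opens to 88 mm and grips with 3 to 60 N. Pads are 19 mm wide; open, the fingers measure 130 mm over their backs; the gripper's body (78 mm by 193 mm) begins 47 mm behind the grasp point.
Start: joints at [-60.441, 20.546, 0.682, 0, -70.136, -16.507], TCP at [0.152, -0.658, 0.249] pointing down, gripper open.
Joint ranges: [-176.03, 176.03], [-82.01, 121.73], [-58.28, 71.71], [-173.87, 95.51], [-174.79, -0.11], [-173.66, 173.66]. Speed limits (degrees/s): [136.94, 136.94, 172.46, 180, 180, 180].

INTERFACE

Orientations are given as [roll, pitch, yaw] about the fixed x, y, z axes, in that order (R = Rz(yaw) Ry(pitch) Rx(roll)).
In Python, from plant import r, vision gives the robot as it stands.
- The arm moves only by the shell command python3 -m pendant 'ROWS' [FORCE]. ROWS is JSON, a list that holds one entry, the list of rows, each a list of 7 numbers: the shift along the tool's x, y, z scaled (see below), then the turn, a rotation vector about the tool's x, y, z scaled (see below), then the opening, from -1 (shut) to 1 (fully open). In form: [[[x, y, z, wx, wy, wz, fingers], ...]]. A call has exactly 8 rows; each row shifts and turns the commanded pose from where the row before left it, along the tool's axes as they then stand; what a row does not reach is not made up. The controller multiplies each number of a shift by 20 mm and each number of a turn by 4 degrees. A row lasts 1/10 s, in which the tool goes at most 50 mm and 8.59 degrees, less where a joint would pass 70% of its speed; a pose out of reach is approached as far as the arm can. A call with a number of a shift or a turn outside -1 to 1 is refused whole. A call with a gripper value outside its range is refused whole. The fingers move at their own pace and stop on an object; FORCE is the grip in N (left out, the last holds). Time passes only in rows, so rows that do not move let the fingers close, or fill a call up. It gives the time, the measured TCP pose, the force, the opening and the grip force at its end, in the units of the state.
- r.get_state(): the state, without advancing time (a new reading comes with each control period).
- vision.capture(name): name is "scene" or "top"; returns a dict with "frame" (420x560x3 uint8, blue, green, red), "depth" (420x560 float32, m along the optical axis (not along the pixel's ray), 0 where there is no reading), "camera_matrix" (3x3 intrinsics, pixels), "extrinsics" (4x4, takes a point from world to camera coordinates). Camera axes: x right, y up, looking along -z (the intrinsics and any distortion apply to the point x, -y, -z); pixel columns grow to the right and rows downward; lengths in m; the calibration is good to about 2 mm. A picture is of the moment at which its call begins.
- r.close_job(): hands the job in; it is judged then, once.
The state is a dict: "time_s": time; "joints": joint angles; "qd": joint speeds; "joint_torque": joint torques, N m; "tcp_pos": TCP position; "eef_rot": TCP orientation; "contact_force": force on the tool from outside, world axes, zero at the start; "moment": the same for the moment, N m; "gripper_width": finger opening in m; "gripper_force": force on a finger pad.
Only numpy, scipy, OpenCV 4.12 (cv2) and the standard library are available. Lean on these libraries where they do the work, as an engineer would, in place of code of your own. Each camera call takes 0.05 s, during which the arm holds its last target. There are 200 camera calls.

TASK

Set up the ring mandrel for rounding a band: take it from its wooden rest, push its plain shank down through the bore of the inclined holder until the shoulder is fully home, and turn the black lock knob clockwise until it clicks over into the locked position. Then take the plain band (the ring without a signet face or stone) from the slotted block and slide it over the mandrel's tip and down the taper until it is snug, and let go. Leave the other two rings, the hammer and the steel block where they are.

Things in the scene. Friction and masses are not known exactly. Their poses are not given: they have to be found in the camera images.
- housing: Dark steel block 44 x 44 x 48 mm on a foot 110 x 75 x 10 mm, bored right through. Origin: centre of the bore's mouth (upper end), 80 mm above the bench. x: along the bore, out of the mouth, 30 deg above level; y level; z out of the block's top face, 30 deg from vertical. Bore 16 mm wide, 48 mm long, runs to -x. Fixed to the bench, but stands differently each time.
- mandrel: Steel ring mandrel, 0.32 kg, lying level in its rest. Origin on its axis at the shoulder; x to the tip. Shank: 14 mm round, x -62 to 0, last 9 mm tapers to 7 mm. Taper: 23 mm wide at the shoulder (x 0) to 12 mm at x 230, nose to x 236, 6 mm wide. Balances near x 75. Axis 50 mm above the bench at the start. Home: origin at the housing's, x axes alike.
- knob (a joint): Lock knob on the housing's top, turning about the housing's z at housing x -24 mm. Starts open at 0; locked 1.22 rad, at the end stop; grows clockwise seen from above. A spring holds it at either end: it resists the start of the turn most (about 0.2 N m), less towards half way (0.61), and past about 0.7 it snaps home by itself. It drives a clamp pad 4 mm down onto the shank.
- knob_grip (a point): Grip point on the knob's axis, at housing x -24, z 56 mm, on a black bar 36 mm long, 13 mm thick, reaching 8 mm above this point; under it a round skirt 35 mm across, its top 20 mm below this point. This point's x runs along the bar, z up the knob's axis. Open, the bar points 1.22 rad counter-clockwise (from above) of the housing's x; locked, along it.
- rest: Wooden rest, base 225 x 56 x 12 mm, fixed; origin: centre of its underside, x along the mandrel towards its tip. Two saddles 16 mm thick, 56 mm wide, about 50 mm high, at x -71 and 95, each notched open to the top, carry the mandrel, shoulder at x -85. Free space between the saddles for the fingers.
- ring_block: Slotted wooden block 150 x 40 x 26 mm, fixed; origin: centre of its underside, x along it. Three slots, 7 mm deep and 9.6 x 25 mm, at x -45, 0 and 45 mm, hold the three rings upright with their axes along x, in any order.
- band: Plain steel band, all round alike: outside 24 mm, inside 18.2 mm, 8 mm wide, 16 g. Origin at its centre, x along its axis. Stands in a slot, centre 31 mm above the bench, 5 mm above the block's top. Snug on the mandrel with its centre about 99 mm from the shoulder (mandrel x 99).
- signet: Like the band, but with a round flat signet face, 15 mm wide, on top. Not to be moved. Origin at the ring's centre, x its axis.
- solitaire: Like the band, but with a narrow setting and clear stone, 8 mm wide, standing up 8 mm on top. Not to be moved. Origin at the ring's centre, x its axis.
- hammer: Jeweller's chasing hammer, 230 mm long, wooden handle, steel head 68 mm wide; lies flat on the bench, 26 mm high. Not to be moved. Origin under the middle of its length, x towards the head.
- bench_block: Loose steel bench block 65 x 65 x 20 mm. Not to be moved. Origin: centre of its underside.
There are look-alikes about, which are no part of the job. Of the things that look like the part that bears housing, the smallest one is meant.

How it is judged:
By the outcome, as a careful person would: the job done as asked, in the order asked, and still so for the second after the job is handed in, with the robot touching nothing.
It also fails if it takes over 70 s, if anything falls off the work surface, if the arm or the gripper's body presses on something with over 40 N, if the wrist force passes 120 N, or if a joint passes its speed limit or range.

## Working session

There is one attempt and no reset: what is moved stays moved. The work goes in short steps, Python scripts to look and compute and a shell command to move; the robot and the scene stay as the last step left them, time stands still between calls to the robot, and variables do not carry over. Pictures are saved under pics/ and viewed, at most 10 in all, crops included, and the job is handed in when it is done.

```bash
ls; mkdir -p pics; cat > h.py <<'E'
import numpy as np, cv2
from scipy.spatial.transform import Rotation as R
from plant import r, vision
def cap(name,save=None):
    d=vision.capture(name); 
    if save: cv2.imwrite('pics/'+save,d['frame'])
    np.savez('last_'+name+'.npz',**{k:np.asarray(v) for k,v in d.items()}); return d
def load(name): return dict(np.load('last_'+name+'.npz'))
def cloud(d):
    K=np.array(d['camera_matrix']);E=np.array(d['extrinsics']);z=d['depth']
    v,u=np.mgrid[:z.shape[0],:z.shape[1]]
    x=(u-K[0,2])/K[0,0]*z;y=(v-K[1,2])/K[1,1]*z
    P=np.stack([x,-y,-z,np.ones_like(z)],-1)@np.linalg.inv(E).T
    P=P[...,:3]; P[z==0]=np.nan; return P
def proj(d,p):
    c=(d['extrinsics']@np.append(p,1))[:3]; q=d['camera_matrix']@np.array([c[0],-c[1],-c[2]]); return q[:2]/q[2]
E
python3 - <<'E'
from h import *
print(r.get_state())
for n in('scene','top'):
    d=cap(n,n+'0.png'); print(d['camera_matrix'],np.linalg.inv(d['extrinsics'])); print({k:v for k,v in d.items() if k not in('frame','depth','camera_matrix','extrinsics')})
a=cv2.imread('pics/scene0.png');b=cv2.imread('pics/top0.png')
E
```

```text
pics
{'time_s': 0.0, 'joints': array([-6.04415866e+01,  2.05903878e+01,  6.32159392e-01, -2.10524607e-02,
       -7.01360154e+01, -1.65090287e+01]), 'qd': array([-0.02428017,  0.04177359, -0.03988475, -0.17112487,  0.05442953,
       -0.02584314]), 'joint_torque': array([ 6.10137395e-04, -5.82725322e+01,  2.93051791e+01,  6.99672371e+00,
        7.16711045e-03, -1.24096709e-04]), 'tcp_pos': array([ 0.15230342, -0.6571084 ,  0.24761929]), 'eef_rot': array([ 1.79904017e+02, -7.80896107e-03, -1.66957778e+02]), 'contact_force': array([-0.40734988,  0.11226964, -0.95879179]), 'moment': array([-0.02503231,  0.02218952, -0.00822731]), 'gripper_force': 0.0, 'gripper_width': 0.08756876032698564}
[[491.08436542   0.         268.96127596]
 [  0.         491.08436542 203.64603137]
 [  0.           0.           1.        ]] [[ 0.10866279 -0.55779455  0.82283512  1.59983563]
 [ 0.99407352  0.0636352  -0.08813848 -0.11073167]
 [-0.00319811  0.82753598  0.56140358  0.86837678]
 [ 0.          0.          0.          1.        ]]
{}
[[399.01597269   0.         274.48789291]
 [  0.         399.01597269 210.78203877]
 [  0.           0.           1.        ]] [[ 0.02778459  0.99287739 -0.11585551  0.37547123]
 [-0.99933632  0.02485835 -0.02662673 -0.01509314]
 [-0.0235571   0.11651843  0.99290912  1.07989133]
 [ 0.          0.          0.          1.        ]]
{}
```

View pics/scene0.png

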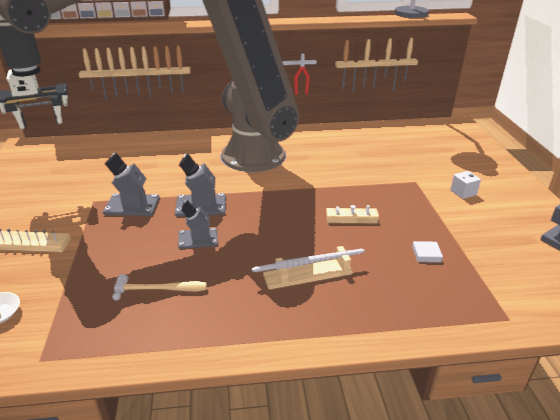

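View pics/top0.png

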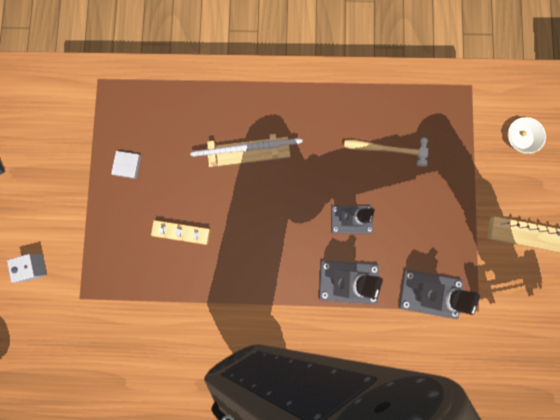

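Scene: three holder look-alikes at scene (132,188), (200,188), (198,222); the one at (198,222) (top (352,218)) looks smallest. The mandrel rest is at scene (308,265), the ring block at (352,215). I'll enlarge the candidates and measure.

```bash
python3 - <<'E'
from h import *
s=load('scene');t=load('top')
def c(d,u,v,w,h,W,H): return cv2.resize(d['frame'][v:v+h,u:u+w],(W,H),interpolation=cv2.INTER_CUBIC)
A=np.hstack([c(s,95,145,140,105,400,300),c(t,310,190,100,75,400,300)])
B=np.hstack([c(s,320,200,64,24,400,150),c(t,146,212,70,40,400,150)])
C=np.hstack([c(s,245,235,130,56,400,150),c(t,185,125,125,47,400,150)])
cv2.imwrite('pics/crop.png',np.vstack([A,B,C]))
P=cloud(s);Q=cloud(t)
for n,X,box in [('hs',P,(170,200,220,248)),('hmid',P,(173,152,230,216)),('hl',P,(102,152,162,216)),('hs_t',Q,(328,200,376,236)),('hmid_t',Q,(318,258,384,306)),('hl_t',Q,(398,268,480,320))]:
    p=X[box[1]:box[3],box[0]:box[2]].reshape(-1,3); p=p[p[:,2]>.005]; print(n,len(p),p.min(0).round(3),p.max(0).round(3),np.median(p,0).round(3))
E
```

```text
hs 1679 [ 0.286 -0.277  0.005] [ 0.527 -0.13   0.131] [ 0.491 -0.194  0.019]
hmid 2100 [-0.03  -0.288  0.005] [ 0.506 -0.086  0.179] [ 0.341 -0.186  0.083]
hl 2111 [-0.056 -0.546  0.005] [ 0.359 -0.309  0.18 ] [ 0.314 -0.4    0.058]
hs_t 1172 [ 0.44  -0.257  0.005] [ 0.526 -0.131  0.13 ] [ 0.478 -0.184  0.016]
hmid_t 2394 [ 0.26  -0.268  0.005] [ 0.379 -0.109  0.18 ] [ 0.323 -0.175  0.085]
hl_t 2806 [ 0.232 -0.515  0.005] [ 0.357 -0.319  0.18 ] [ 0.297 -0.382  0.086]
```

View pics/crop.png

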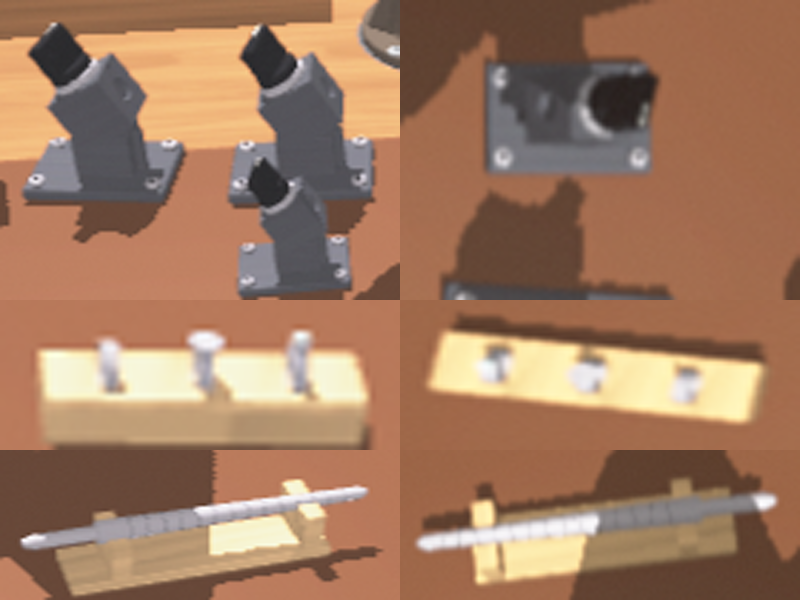

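The crop confirms it: the small holder has a 110 mm foot and stands 130 mm high (the others 180), so the one at top (352,218) is meant. Its mouth faces +y, and the knob leans to -y. Next come precise poses for everything.

```bash
python3 - <<'E'
from h import *
s=load('scene');t=load('top')
P=cloud(s);Q=cloud(t)
def roi(X,b): return X[b[1]:b[3],b[0]:b[2]].reshape(-1,3)
# bench
for X,n in((P,'s'),(Q,'t')):
    p=X.reshape(-1,3); m=(p[:,0]>.4)&(p[:,0]<.75)&(abs(p[:,1])<.3)&(p[:,2]<.004); print(n,'bench z',np.median(p[m,2]))
def rect(p): 
    return cv2.minAreaRect(p[:,:2].astype(np.float32)*1000)
for X,n,b in((P,'s',(172,200,222,250)),(Q,'t',(325,198,380,240))):
    p=roi(X,b);f=p[(p[:,2]>.0065)&(p[:,2]<.0125)&(p[:,0]>.42)]; print('foot',n,len(f),rect(f))
for X,n,b in((P,'s',(320,198,385,228)),(Q,'t',(146,212,216,252))):
    p=roi(X,b);f=p[(p[:,2]>.022)&(p[:,2]<.029)]; print('block top',n,len(f),rect(f))
    q=p[(p[:,2]>.03)]; print('rings',len(q)); 
    c,_,a=rect(f)[0],0,0
    (cx,cy),(w,h),ang=rect(f); a=np.radians(ang if w>h else ang+90); e=np.array([np.cos(a),np.sin(a)])
    k=(q[:,:2]*1000-[cx,cy])@e; l=(q[:,:2]*1000-[cx,cy])@np.array([-e[1],e[0]])
    for s0 in(-45,0,45):
        m=abs(k-s0)<15; print(' slot',s0,'xy',np.array([cx,cy])+s0*e,m.sum(),'zmax',np.sort(q[m,2])[-4:].round(4),'k',k[m].min().round(1),k[m].max().round(1),'kmed',np.median(k[m]),'l',np.median(l[m]).round(1),'lrange',l[m].min().round(1),l[m].max().round(1))
for X,n,b in((P,'s',(245,240,375,292)),(Q,'t',(185,128,308,172))):
    p=roi(X,b);f=p[(p[:,2]>.008)&(p[:,2]<.015)];print('restbase',n,len(f),rect(f))
    f=p[p[:,2]>.052]; v=cv2.fitLine(f.astype(np.float32),cv2.DIST_HUBER,0,.001,.001).ravel(); print('mandrel',len(f),v); k=(f-v[3:])@v[:3]; e1=v[3:]+v[:3]*k.min();e2=v[3:]+v[:3]*k.max();print(e1,e2,k.max()-k.min(), 'width bins')
    f=p[p[:,2]>.03];(v3)=v[3:];k=(f-v3)@v[:3]; l=(f-v3)@np.cross([0,0,1],v[:3])
    for a in np.arange(-.16,.16,.02):
        m=(k>a)&(k<a+.02)&(f[:,2]>.045)&(abs(l)<.016)
        if m.sum()>3: print(' ',round(a,2),m.sum(),(1000*l[m].min()).round(1),(1000*l[m].max()).round(1),(1000*np.percentile(f[m,2],90)).round(1))
E
```

```text
s bench z -0.00022922995727348017
t bench z 0.0008955033512114685
foot s 375 ((482.1178894042969, -192.44161987304688), (86.55319213867188, 116.62731170654297), 3.0577144622802734)
foot t 474 ((484.9378967285156, -193.42831420898438), (73.27474975585938, 109.9229736328125), 1.4962232112884521)
block top s 375 ((436.94561767578125, 260.1947021484375), (149.0365447998047, 47.68801498413086), 81.80403900146484)
rings 79
 slot -45 xy [430.53045547 215.65431942] 20 zmax [0.0426 0.0428 0.0429 0.0448] k -48.2 -40.4 kmed -43.80179249217866 l -5.6 lrange -14.9 13.3
 slot 0 xy [436.94561768 260.19470215] 33 zmax [0.0483 0.0485 0.0486 0.0488] k -14.1 6.6 kmed 0.0748877604566874 l -4.8 lrange -15.2 13.4
 slot 45 xy [443.36077988 304.73508488] 25 zmax [0.0482 0.0498 0.0498 0.0499] k 41.1 48.1 kmed 44.475461518973994 l -3.3 lrange -11.6 9.9
block top t 631 ((436.0984191894531, 263.6989440917969), (150.44166564941406, 39.98086929321289), 82.6022720336914)
rings 130
 slot -45 xy [430.30438694 219.07351199] 38 zmax [0.0445 0.0448 0.0453 0.047 ] k -59.7 -31.8 kmed -45.066468430537206 l 1.7 lrange -14.
[... 996 characters left out ...]
ase t 801 ((663.540283203125, 109.12525939941406), (82.9061508178711, 261.99188232421875), 0.35667362809181213)
mandrel 733 [-0.14634354  0.9892082  -0.00711867  0.6626021   0.09558397  0.05719189]
[ 0.68449832 -0.05242322  0.058257  ] [0.64154933 0.2378902  0.0561678 ] 0.29348059539113125 width bins
  -0.16 17 -6.8 4.3 57.3
  -0.14 41 -7.8 5.5 59.1
  -0.12 40 -8.5 5.2 59.4
  -0.1 60 -11.3 14.2 62.1
  -0.08 75 -15.3 16.0 61.2
  -0.06 59 -10.2 9.1 63.0
  -0.04 58 -10.5 8.6 62.0
  -0.02 54 -10.1 7.8 61.3
  -0.0 53 -10.0 8.1 60.8
  0.02 48 -9.5 7.1 60.3
  0.04 47 -8.9 6.6 60.3
  0.06 43 -8.7 5.9 60.2
  0.08 80 -15.1 15.9 58.4
  0.1 38 -7.4 5.6 58.8
  0.12 36 -5.9 5.2 58.4
  0.14 5 -5.5 3.0 55.3
```

```bash
cat >> h.py <<'E'
from scipy.optimize import least_squares
def pose():
    s=r.get_state(); return np.array(s['tcp_pos']),R.from_euler('xyz',s['eef_rot'],degrees=True),s
def toolR(x,z):
    x=np.array(x,float);z=np.array(z,float);z/=np.linalg.norm(z);x-=z*(x@z);x/=np.linalg.norm(x)
    return R.from_matrix(np.c_[x,np.cross(z,x),z])
def plan(p1,R1,n,start=None):
    p0,R0=start if start else pose()[:2]
    w=(R0.inv()*R1).as_rotvec(); d=R.from_rotvec(w/n)
    M=sum((R0*d**k).as_matrix() if k else R0.as_matrix() for k in range(n))
    dp=np.linalg.solve(M,np.asarray(p1)-p0)
    row=np.r_[dp/.02,np.degrees(w/n)/4]; print(n,'rows of',row.round(3).tolist(),'MAX',abs(row).max().round(2))
MD=np.array([-.148,.989,0]);MD/=np.linalg.norm(MD);MS=np.array([.678,.0052,.05])
def st():
    p,q,s=pose(); print('t',round(s['time_s'],2),'p',p.round(4),'rpy',s['eef_rot'].round(2),'j',s['joints'].round(1),'F',s['contact_force'].round(1),'M',s['moment'].round(2),'w',round(s['gripper_width'],4),'g',round(s['gripper_force'],1))
E
python3 - <<'E'
from h import *
s=load('scene');t=load('top')
pts=[]
for n,d,b in(('s',s,(172,198,222,250)),('t',t,(325,198,380,240))):
    p=cloud(d)[b[1]:b[3],b[0]:b[2]].reshape(-1,3);p=p[(p[:,2]>.004)&(p[:,0]>.43)&(p[:,0]<.54)]; pts.append(p)
c,s3=np.cos(np.pi/6),.5
def hf(q,p):
    e=np.array([np.cos(q[2]),np.sin(q[2]),0]);X=c*e+[0,0,s3];Z=-s3*e+[0,0,c];Y=np.cross(Z,X)
    return (p-[q[0],q[1],.08])@np.c_[X,Y,Z]
def sd(u,lo,hi):
    ctr=(np.array(lo)+hi)/2;h=(np.array(hi)-lo)/2;g=abs(u-ctr)-h
    return np.linalg.norm(np.maximum(g,0),axis=1)+np.minimum(g.max(1),0)
def res(q,p):
    u=hf(q,p)
    blk=sd(u,[-.048,-.022,-.022],[0,.022,.022])
    rho=np.hypot(u[:,0]+.024,u[:,1])
    sk=np.maximum(rho-.0175,np.maximum(u[:,2]-.036,.022-u[:,2]))
    a=1.22; bx=(u[:,0]+.024)*np.cos(a)+u[:,1]*np.sin(a);by=-(u[:,0]+.024)*np.sin(a)+u[:,1]*np.cos(a)
    bar=sd(np.c_[bx,by,u[:,2]],[-.018,-.0065,.036],[.018,.0065,.064])
    D=np.c_[abs(blk),abs(sk),abs(bar)]; return D.min(1)
for nm,p in(('s',pts[0]),('t',pts[1]),('both',np.vstack(pts))):
    p=p[p[:,2]>.055]
    best=None
    for y0 in(-.19,-.175,-.16,-.145):
        f=least_squares(res,[.484,y0,np.radians(92)],args=(p,),loss='soft_l1',f_scale=.002,diff_step=1e-4)
        if best is None or f.cost<best.cost:best=f
    print(nm,len(p),best.x[:2].round(4),np.degrees(best.x[2]).round(2),'med res',np.median(res(best.x,p)).round(4))
    u=hf(best.x,p);m=(abs(u[:,2])<.018)&(u[:,0]<-.004)&(u[:,0]>-.044)&(abs(u[:,1])<.03)
    print('side faces',np.median(u[m&(u[:,1]>.01),1]),np.median(u[m&(u[:,1]<-.01),1]), 'mouth',np.median(u[(abs(u[:,0])<.006)&(np.hypot(u[:,1],u[:,2])>.009)&(np.hypot(u[:,1],u[:,2])<.02),0]))
st()
R1=toolR(-MD,[0,0,-1]); plan(MS+.08*MD+[0,0,.153],R1,48)
E
```

```text
s 527 [ 0.4828 -0.1719] 91.44 med res 0.0011
side faces nan -0.021596512413888963 mouth -2.5649449574835677e-05
t 567 [ 0.4835 -0.1694] 91.38 med res 0.0008
side faces 0.021863684737333217 nan mouth -0.00020377007159471218
both 1094 [ 0.4829 -0.1701] 91.8 med res 0.001
side faces 0.02141046551662084 -0.02128509224509359 mouth -8.35922836622512e-06
t 0.1 p [ 0.1523 -0.6572  0.2477] rpy [ 1.7992e+02 -1.0000e-02 -1.6696e+02] j [-60.4  20.6   0.6  -0.  -70.1 -16.5] F [ 0.1 -0.8 -0.1] M [ 0.02  0.02 -0.01] w 0.0876 g 0.0
48 rows of [-1.033, 0.007, 0.047, 0.0, 0.0, -0.445] MAX 1.03
  return _methods._mean(a, axis=axis, dtype=dtype,
  ret = ret.dtype.type(ret / rcount)
```

```bash

python3 -m pendant '[[[-1,0,0.05,0,0,-0.445,1],[-1,0,0.05,0,0,-0.445,1],[-1,0,0.05,0,0,-0.445,1],[-1,0,0.05,0,0,-0.445,1],[-1,0,0.05,0,0,-0.445,1],[-1,0,0.05,0,0,-0.445,1],[-1,0,0.05,0,0,-0.445,1],[-1,0,0.05,0,0,-0.445,1]]]' 30
python3 -m pendant '[[[-1,0,0.05,0,0,-0.445,1],[-1,0,0.05,0,0,-0.445,1],[-1,0,0.05,0,0,-0.445,1],[-1,0,0.05,0,0,-0.445,1],[-1,0,0.05,0,0,-0.445,1],[-1,0,0.05,0,0,-0.445,1],[-1,0,0.05,0,0,-0.445,1],[-1,0,0.05,0,0,-0.445,1]]]'
python3 - <<'E'
from h import *
st()
R1=toolR(-MD,[0,0,-1]); plan(MS+.08*MD+[0,0,.153],R1,32)
E
```

```text
time_s: 0.9
tcp_pos: [0.3047, -0.604, 0.2405]
eef_rot: [180.0, -0.0, -152.5]
contact_force: [0.8, -0.4, 0.6]
gripper_width: 0.0876
gripper_force: 0.0
time_s: 1.7
tcp_pos: [0.4374, -0.5156, 0.2325]
eef_rot: [-180.0, -0.0, -138.3]
contact_force: [-0.2, -1.2, -0.0]
gripper_width: 0.0879
gripper_force: 0.0
t 1.7 p [ 0.4374 -0.5156  0.2325] rpy [-180.     -0.   -138.32] j [-33.2  21.2  -0.5   0.  -68.3 -15.1] F [-0.2 -1.2 -0. ] M [-0.04  0.04 -0.03] w 0.0879 g 0.0
32 rows of [-1.046, -0.001, 0.046, -0.0, -0.0, -0.444] MAX 1.05
```

```bash

for i in 1 ; do python3 -m pendant '[[[-1,0,0.05,0,0,-0.445,1],[-1,0,0.05,0,0,-0.445,1],[-1,0,0.05,0,0,-0.445,1],[-1,0,0.05,0,0,-0.445,1],[-1,0,0.05,0,0,-0.445,1],[-1,0,0.05,0,0,-0.445,1],[-1,0,0.05,0,0,-0.445,1],[-1,0,0.05,0,0,-0.445,1]]]' | head -2
python3 -m pendant '[[[-1,0,0.05,0,0,-0.445,1],[-1,0,0.05,0,0,-0.445,1],[-1,0,0.05,0,0,-0.445,1],[-1,0,0.05,0,0,-0.445,1],[-1,0,0.05,0,0,-0.445,1],[-1,0,0.05,0,0,-0.445,1],[-1,0,0.05,0,0,-0.445,1],[-1,0,0.05,0,0,-0.445,1]]]' |head -2
python3 -m pendant '[[[-1,0,0.05,0,0,-0.445,1],[-1,0,0.05,0,0,-0.445,1],[-1,0,0.05,0,0,-0.445,1],[-1,0,0.05,0,0,-0.445,1],[-1,0,0.05,0,0,-0.445,1],[-1,0,0.05,0,0,-0.445,1],[-1,0,0.05,0,0,-0.445,1],[-1,0,0.05,0,0,-0.445,1]]]' |head -2
python3 -m pendant '[[[-1,0,0,0,0,-0.445,1],[-1,0,0,0,0,-0.445,1],[-1,0,0,0,0,-0.445,1],[-1,0,0,0,0,-0.445,1],[-1,0,0,0,0,-0.445,1],[-1,0,0,0,0,-0.445,1],[-1,0,0,0,0,-0.445,1],[-1,0,0,0,0,-0.445,1]]]' |head -2
done
python3 - <<'E'
from h import *
st()
R1=toolR(-MD,[0,0,-1]); plan(MS+.08*MD+[0,0,.003],R1,8)
E
```

```text
time_s: 2.5
tcp_pos: [0.5444, -0.3972, 0.2245]
time_s: 3.3
tcp_pos: [0.6189, -0.2561, 0.2165]
time_s: 4.1
tcp_pos: [0.6565, -0.101, 0.2085]
time_s: 4.9
tcp_pos: [0.6547, 0.0586, 0.2085]
t 4.9 p [0.6547 0.0586 0.2085] rpy [-180.     -0.    -81.36] j [ 22.1  20.4  -4.9   0.  -64.7 -13.4] F [ 0.6 -0.7  0.3] M [0.   0.08 0.05] w 0.0874 g 0.0
8 rows of [-0.148, -0.094, 0.972, -0.0, -0.0, 0.004] MAX 0.97
```

```bash

python3 -m pendant '[[[-0.4,-0.25,0.97,0,0,0,1],[-0.4,-0.25,0.97,0,0,0,1],[-0.4,-0.25,0.97,0,0,0,1],[0,0,0.97,0,0,0,1],[0,0,0.97,0,0,0,1],[0,0,0.97,0,0,0,1],[0,0,0.97,0,0,0,1],[0,0,0.97,0,0,0,1]]]' 45
python3 -m pendant '[[[0,0,0,0,0,0,-1],[0,0,0,0,0,0,-1],[0,0,0,0,0,0,-1],[0,0,0,0,0,0,-1],[0,0,0,0,0,0,-1],[0,0,0,0,0,0,-1],[0,0,0,0,0,0,-1],[0,0,0,0,0,0,-1]]]'
python3 - <<'E'
from h import *
st()
E
```

```text
time_s: 5.7
tcp_pos: [0.6661, 0.0838, 0.0526]
eef_rot: [-180.0, 0.0, -81.4]
contact_force: [-0.0, 0.0, 0.1]
gripper_width: 0.0877
gripper_force: 0.0
time_s: 6.5
tcp_pos: [0.6662, 0.0829, 0.0535]
eef_rot: [-180.0, 0.0, -81.5]
contact_force: [-0.7, 1.0, -0.1]
gripper_width: 0.0291
gripper_force: 0.0
t 6.5 p [0.6662 0.0829 0.0535] rpy [-179.99    0.    -81.51] j [ 23.7  29.9 -12.3  -0.  -47.9 -15.2] F [-0.7  1.  -0.1] M [0.01 0.17 0.12] w 0.0291 g 0.0
```

```bash

python3 -m pendant '[[[0,0,0,0,0,0,-1],[0,0,0,0,0,0,-1],[0,0,0,0,0,0,-1],[0,0,0,0,0,0,-1],[0,0,-0.1,0,0,0,-1],[0,0,-0.3,0,0,0,-1],[0,0,-0.5,0,0,0,-1],[0,0,-0.7,0,0,0,-1]]]'
python3 -m pendant '[[[0,0,-1,0,0,0,-1],[0,0,-1,0,0,0,-1],[0,0,-1,0,0,0,-1],[0,0,-1,0,0,0,-1],[0,0,-0.5,0,0,0,-1],[0,0,0,0,0,0,-1],[0,0,0,0,0,0,-1],[0,0,0,0,0,0,-1]]]'
python3 - <<'E'
from h import *
st()
for n in('scene','top'): cap(n)
s=load('scene');t=load('top')
p0,q,_=pose()
for n,d in(('s',s),('t',t)):
    p=cloud(d).reshape(-1,3); u=(p-p0)@q.as_matrix()  # tool coords
    m=(abs(u[:,0])<.2)&(abs(u[:,1])<.016)&(abs(u[:,2])<.02)&~((abs(u[:,0])<.05))
    u=u[m]; v=cv2.fitLine(u.astype(np.float32),cv2.DIST_HUBER,0,.001,.001).ravel()
    print(n,len(u),'dir',v[:3].round(4),'at x=0: y,z',(v[4:]-v[1:3]/v[0]*v[3]).round(4),'x range',np.sort(u[:,0])[[0,3,-4,-1]].round(4))
cv2.imwrite('pics/held.png',np.hstack([cv2.resize(s['frame'][120:300,200:400],(400,360)),cv2.resize(t['frame'][80:230,160:327],(400,360))]))
E
```

```text
time_s: 7.3
tcp_pos: [0.6664, 0.0829, 0.0859]
eef_rot: [180.0, -0.0, -81.5]
contact_force: [0.6, 0.3, -2.3]
gripper_width: 0.0176
gripper_force: 45.0
time_s: 8.1
tcp_pos: [0.6655, 0.0827, 0.1741]
eef_rot: [179.9, -0.0, -81.5]
contact_force: [-0.6, -0.5, -1.9]
gripper_width: 0.0183
gripper_force: 45.0
t 8.1 p [0.6655 0.0827 0.1741] rpy [ 1.7989e+02 -1.0000e-02 -8.1520e+01] j [ 23.7  23.1  -5.5  -0.  -61.5 -15.2] F [-0.6 -0.5 -1.9] M [ 0.02  0.1  -0.04] w 0.0183 g 45.0
s 420 dir [ 1.     -0.0032 -0.0035] at x=0: y,z [-0.0046 -0.0004] x range [-0.1567 -0.1524  0.1382  0.1408]
t 545 dir [ 1.e+00  1.e-04 -2.e-04] at x=0: y,z [ 0.0008 -0.0029] x range [-0.1571 -0.155   0.1382  0.1393]
```

View pics/held.png

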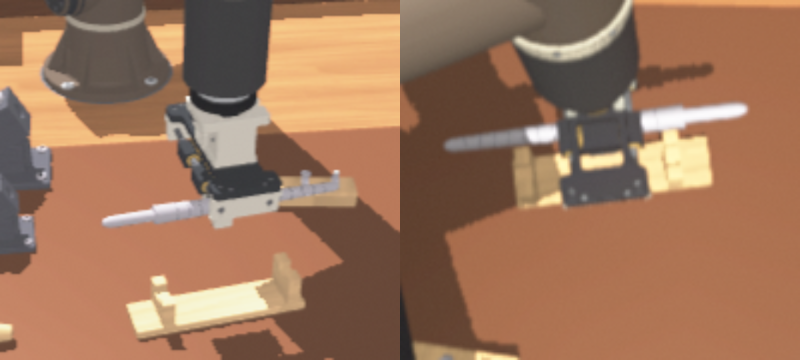

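The mandrel is held level; its ends are at tool x +0.140 (shank) and -0.157 (tip), so the TCP sits at mandrel x≈79.

```bash
cat >> h.py <<'E'
H=np.array([.483,-.1707,.08]);_e=np.array([np.cos(np.radians(91.5)),np.sin(np.radians(91.5)),0])
HX=np.cos(np.pi/6)*_e+[0,0,.5];HZ=-.5*_e+[0,0,np.cos(np.pi/6)];HY=np.cross(HZ,HX)
RH=toolR(-HX,-HZ); GX=.079; GZ=.0033
def hpos(x,z=0,y=0): return H+HX*x+HZ*z+HY*y
def inh(p): return np.array([HX,HY,HZ])@(np.asarray(p)-H)
def ins(x,n,**k): plan(hpos(x+GX,GZ),RH,n,**k)   # mandrel origin at housing x
def sth():
    p,q,s=pose(); print('in housing mm: origin x',(1000*(inh(p)-[GX,0,GZ])).round(1),'rot err deg',np.degrees((q.inv()*RH).as_rotvec()).round(2),'F_h',(np.array([HX,HY,HZ])@s['contact_force']).round(1))
E
python3 - <<'E'
from h import *
ins(.085,16)
E
```

```text
16 rows of [0.3, 0.613, -0.048, 0.03, -0.469, 0.106] MAX 0.61
```

```bash

python3 -m pendant '[[[0.3,0.613,-0.048,0.03,-0.469,0.106,-1],[0.3,0.613,-0.048,0.03,-0.469,0.106,-1],[0.3,0.613,-0.048,0.03,-0.469,0.106,-1],[0.3,0.613,-0.048,0.03,-0.469,0.106,-1],[0.3,0.613,-0.048,0.03,-0.469,0.106,-1],[0.3,0.613,-0.048,0.03,-0.469,0.106,-1],[0.3,0.613,-0.048,0.03,-0.469,0.106,-1],[0.3,0.613,-0.048,0.03,-0.469,0.106,-1]]]' | head -3
python3 -m pendant '[[[0.3,0.613,-0.048,0.03,-0.469,0.106,-1],[0.3,0.613,-0.048,0.03,-0.469,0.106,-1],[0.3,0.613,-0.048,0.03,-0.469,0.106,-1],[0.3,0.613,-0.048,0.03,-0.469,0.106,-1],[0.3,0.613,-0.048,0.03,-0.469,0.106,-1],[0.3,0.613,-0.048,0.03,-0.469,0.106,-1],[0.3,0.613,-0.048,0.03,-0.469,0.106,-1],[0.3,0.613,-0.048,0.03,-0.469,0.106,-1]]]'
python3 - <<'E'
from h import *
st();sth();ins(.085,4)
for n in('scene','top'): cap(n)
s=load('scene');t=load('top')
def fit(u): 
    v=cv2.fitLine(u.astype(np.float32),cv2.DIST_HUBER,0,.001,.001).ravel(); return v[1:3]/v[0],v[4:]-v[1:3]/v[0]*v[3]
for n,d in(('s',s),('t',t)):
    p=cloud(d).reshape(-1,3)-H; u=p@np.c_[HX,HY,HZ]
    m=(u[:,0]>.01)&(u[:,0]<.4)&(abs(u[:,1])<.014)&(abs(u[:,2])<.014)
    u=u[m]; print(n,'ends',np.sort(u[:,0])[[0,2,-3,-1]].round(4))
    for a in np.arange(.02,.34,.02):
        k=(u[:,0]>a)&(u[:,0]<a+.02)
        if k.sum()>5: print(round(a+.01,2),k.sum(),'y',(1000*np.percentile(u[k,1],[4,50,96])).round(1),'z',(1000*np.percentile(u[k,2],[4,50,96])).round(1))
cv2.imwrite('pics/pre.png',np.hstack([cv2.resize(s['frame'][150:270,170:303],(400,360)),cv2.resize(t['frame'][170:270,280,None] if 0 else t['frame'][150:250,270:381],(400,360))]))
E
```

```text
time_s: 9.0
tcp_pos: [0.5741, 0.0226, 0.1764]
eef_rot: [-179.5, 15.1, -84.9]
time_s: 9.8
tcp_pos: [0.4793, -0.0307, 0.1654]
eef_rot: [-179.9, 30.1, -88.5]
contact_force: [-0.1, -0.9, -2.3]
gripper_width: 0.0179
gripper_force: 45.0
t 9.8 p [ 0.4793 -0.0307  0.1654] rpy [-179.92   30.11  -88.45] j [ -5.5  13.6 -14.7 -32.2 -69.   20.8] F [-0.1 -0.9 -2.3] M [-2.19  0.01  0.01] w 0.0179 g 45.0
in housing mm: origin x [85.   0.1  0.6] rot err deg [-0.05  0.11  0.04] F_h [-1.9  0.2 -1.6]
4 rows of [-0.0, -0.001, 0.007, -0.003, 0.007, 0.003] MAX 0.01
s ends [0.0229 0.0247 0.3191 0.321 ]
0.03 27 y [-9.2 -4.3  3. ] z [-3.7  3.4  7.7]
0.05 33 y [-9.4 -4.7  1.8] z [-3.1  3.9  8.8]
0.07 35 y [-9.8 -4.9  2.9] z [-3.9  4.4  8.7]
0.09 55 y [-12.4  -7.2   2.6] z [-4.9  6.  11.8]
0.11 18 y [-12.   -9.9  -5.5] z [-6.6 -1.2  8.4]
0.13 15 y [-13.   -9.   -6.3] z [-5.1 -3.1  0.3]
0.15 7 y [-12.3  -9.6  -5. ] z [-6.2 -3.   1.9]
0.19 37 y [-12.1  -7.4   4.7] z [-4.4  6.  11. ]
0.21 46 y [-9.7 -5.6  1.5] z [-4.6  5.3 10.3]
0.23 46 y [-10.2  -5.3   2.9] z [-4.6  4.7  9.7]
0.25 42 y [-9.2 -4.8  2.1] z [-4.   3.6  9.3]
0.27 41 y [-9.4 -4.9  2.4] z [-3.9  4.5  8.5]
0.29 38 y [-9.1 -3.8  1.6] z [-2.5  4.7  8. ]
0.31 34 y [-7.2 -4.   1.4] z [-2.7  4.   8.3]
t ends [0.2567 0.257  0.3212 0.3227]
0.25 12 y [-3.4  3.5  8.5] z [1.8 5.8 8.8]
0.27 48 y [-3.9  2.   7.1] z [2.6 6.  8.7]
0.29 55 y [-4.8  1.9  7.7] z [1.7 5.6 8.3]
0.31 53 y [-3.7  1.4  6.9] z [1.1 4.9 8.9]
```

View pics/pre.png

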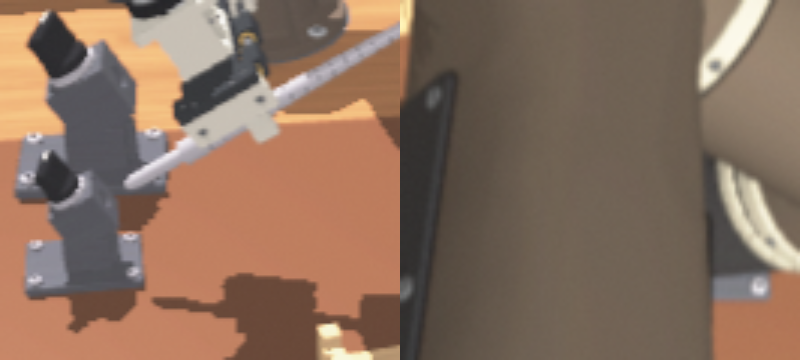

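Scene view: the shank end at crop (135,185) points into the small holder's mouth at (105,195). I'll insert gently.

```bash

python3 -m pendant '[[[0.25,0,0,0,0,0,-1],[0.25,0,0,0,0,0,-1],[0.25,0,0,0,0,0,-1],[0.25,0,0,0,0,0,-1],[0.2,0,0,0,0,0,-1],[0.2,0,0,0,0,0,-1],[0.2,0,0,0,0,0,-1],[0.2,0,0,0,0,0,-1]]]' 60 | tail -3
python3 - <<'E'
from h import *
st();sth()
E
```

```text
contact_force: [-0.1, -0.6, -3.7]
gripper_width: 0.0178
gripper_force: 60.0
t 10.7 p [ 0.4807 -0.0616  0.1476] rpy [-179.9    30.06  -88.43] j [ -8.8  16.1 -14.2 -31.9 -68.9  24.5] F [-0.1 -0.6 -3.7] M [-2.07  0.15 -0.04] w 0.0178 g 60.0
in housing mm: origin x [49.3 -0.5  0.7] rot err deg [-0.06  0.06  0.06] F_h [-2.4  0.1 -2.9]
```

```bash

python3 -m pendant '[[[0.15,0,0,0,0,0,-1],[0.15,0,0,0,0,0,-1],[0.15,0,0,0,0,0,-1],[0.15,0,0,0,0,0,-1],[0.15,0,0,0,0,0,-1],[0.15,0,0,0,0,0,-1],[0.15,0,0,0,0,0,-1],[0.15,0,0,0,0,0,-1]]]' >/dev/null
python3 -c "from h import *
st();sth()"

```

```text
t 11.5 p [ 0.4812 -0.0823  0.1356] rpy [-179.9    30.06  -88.42] j [-11.   17.8 -13.7 -31.6 -68.9  26.9] F [-0.6  0.6 -2.6] M [-2.02  0.28  0.03] w 0.0175 g 60.0
in housing mm: origin x [25.3 -0.6  0.7] rot err deg [-0.07  0.06  0.07] F_h [-0.7  0.6 -2.6]
```

```bash

python3 -m pendant '[[[0.15,0,0,0,0,0,-1],[0.15,0,0,0,0,0,-1],[0.15,0,0,0,0,0,-1],[0.15,0,0,0,0,0,-1],[0.15,0,0,0,0,0,-1],[0.1,0,0,0,0,0,-1],[0.1,0,0,0,0,0,-1],[0,0,0,0,0,0,-1]]]' >/dev/null
python3 -c "from h import *
st();sth()"

```

```text
t 12.3 p [ 0.4817 -0.0988  0.126 ] rpy [-179.9    30.05  -88.44] j [-12.7  19.1 -13.3 -31.4 -68.8  28.7] F [-1.3 -0.  -4.2] M [-2.27  0.28  0.04] w 0.0179 g 60.0
in housing mm: origin x [ 6.3 -0.6  0.6] rot err deg [-0.07  0.05  0.05] F_h [-2.1  1.3 -3.6]
```

```bash

python3 -m pendant '[[[0.1,0,0,0,0,0,-1],[0.1,0,0,0,0,0,-1],[0.05,0,0,0,0,0,-1],[0.05,0,0,0,0,0,-1],[0.05,0,0,0,0,0,-1],[0,0,0,0,0,0,-1],[0,0,0,0,0,0,-1],[0,0,0,0,0,0,-1]]]' >/dev/null
python3 -c "from h import *
st();sth()"

```

```text
t 13.1 p [ 0.4819 -0.1047  0.1227] rpy [-179.89   30.05  -88.42] j [-13.3  19.6 -13.1 -31.3 -68.8  29.4] F [-0.9 -0.5 -2.5] M [-2.28  0.34  0.07] w 0.0177 g 60.0
in housing mm: origin x [-0.5 -0.6  0.7] rot err deg [-0.07  0.05  0.07] F_h [-1.7  1.  -1.9]
```

```bash

python3 -m pendant '[[[0.05,0,0,0,0,0,-1],[0.05,0,0,0,0,0,-1],[0.05,0,0,0,0,0,-1],[0,0,0,0,0,0,-1],[0,0,0,0,0,0,-1],[0,0,0,0,0,0,-1],[0,0,0,0,0,0,-1],[0,0,0,0,0,0,-1]]]' >/dev/null
python3 -c "from h import *
st();sth()"

```

```text
t 13.9 p [ 0.4818 -0.1047  0.1222] rpy [-179.88   30.3   -88.37] j [-13.4  19.8 -13.  -31.5 -69.   29.7] F [-1.1 10.6  5.3] M [2.59 0.55 0.11] w 0.0175 g 60.1
in housing mm: origin x [-0.8 -0.6  0.2] rot err deg [-0.05  0.3   0.11] F_h [11.8  0.8 -0.7]
```

```bash

python3 -m pendant '[[[0.1,0,0,0,0,0,-1],[0.1,0,0,0,0,0,-1],[0,0,0,0,0,0,-1],[0,0,0,0,0,0,-1],[0,0,0,0,0,0,-1],[0,0,0,0,0,0,-1],[0,0,0,0,0,0,-1],[0,0,0,0,0,0,-1]]]' >/dev/null
python3 -c "from h import *
st();sth()"

```

```text
t 14.7 p [ 0.4818 -0.1047  0.1216] rpy [-179.87   30.63  -88.31] j [-13.7  20.  -12.9 -31.8 -69.2  30. ] F [-2.5 23.7 17.4] M [8.78 0.76 0.07] w 0.0176 g 60.4
in housing mm: origin x [-1.  -0.6 -0.3] rot err deg [-0.04  0.63  0.16] F_h [29.2  1.9  3.2]
```

Seated (29 N axial, no further travel). Unload, release, withdraw.

```bash

python3 -m pendant '[[[-0.15,0,0,0,0,0,-1],[-0.15,0,0,0,0,0,-1],[0,0,0,0,0,0,1],[0,0,0,0,0,0,1],[0,0,0,0,0,0,1],[0,0,0,0,0,0,1],[0,0,0,0,0,0,1],[0,0,0,0,0,0,1]]]' 
python3 -m pendant '[[[0,0,-0.5,0,0,0,1],[0,0,-1,0,0,0,1],[0,0,-1,0,0,0,1],[0,0,-1,0,0,0,1],[0,0,-1,0,0,0,1],[0,0,-1,0,0,0,1],[0,0,0,0,0,0,1],[0,0,0,0,0,0,1]]]' 
cat >> h.py <<'E'
def knobR(a): return toolR(-(np.cos(a)*HX+np.sin(a)*HY),-HZ)
def look(tag):
    for n in('scene','top'):
        d=cap(n); p=cloud(d).reshape(-1,3)-H; u=p@np.c_[HX,HY,HZ]
        m=(u[:,0]>.004)&(u[:,0]<.3)&(abs(u[:,1])<.02)&(abs(u[:,2])<.025); u=u[m]
        print(tag,n,len(u),'ends',np.sort(u[:,0])[[2,-3]].round(4))
        for a in np.arange(.02,.26,.03):
            k=(u[:,0]>a)&(u[:,0]<a+.03)
            if k.sum()>5: print('  ',round(a+.015,3),k.sum(),'y',(1000*np.percentile(u[k,1],[4,50,96])).round(1),'z',(1000*np.percentile(u[k,2],[4,50,96])).round(1))
E
python3 - <<'E'
from h import *
st(); plan(hpos(-.024,.110),knobR(1.22),18); look('rel')
E
```

```text
time_s: 15.5
tcp_pos: [0.4819, -0.1057, 0.1221]
eef_rot: [-179.9, 30.1, -88.4]
contact_force: [-0.3, -0.3, 0.6]
gripper_width: 0.0598
gripper_force: 0.0
time_s: 16.3
tcp_pos: [0.4833, -0.1609, 0.218]
eef_rot: [-179.8, 30.0, -88.4]
contact_force: [-0.6, -0.8, -1.1]
gripper_width: 0.0875
gripper_force: 0.0
t 16.3 p [ 0.4833 -0.1609  0.218 ] rpy [-179.82   30.04  -88.42] j [-18.3  16.2  -4.6 -28.5 -81.3  27.3] F [-0.6 -0.8 -1.1] M [-1.66  0.1   0.  ] w 0.0875 g 0.0
18 rows of [0.251, 0.165, 0.013, -0.002, -0.001, -0.97] MAX 0.97
rel scene 528 ends [0.0053 0.233 ]
   0.035 84 y [-12.3  -7.2   3.2] z [-9.2  2.7  8.7]
   0.065 76 y [-13.2  -6.4   2.9] z [-10.2   0.4   6.1]
   0.095 73 y [-11.3  -6.    2.8] z [-11.2  -0.9   4.8]
   0.125 69 y [-10.9  -6.5   0.7] z [-11.9  -3.3   2.4]
   0.155 62 y [-10.4  -5.    3. ] z [-13.5  -4.7  -0.9]
   0.185 56 y [-9.7 -4.7  1.1] z [-15.8  -7.7  -1.6]
   0.215 53 y [-10.   -4.4   3.1] z [-16.8  -9.6  -5.6]
   0.245 8 y [-6.5 -3.8  1.7] z [-17.5 -12.   -7.8]
rel top 626 ends [0.0058 0.2369]
   0.035 90 y [-10.9  -0.2   9. ] z [-3.5  5.   8.8]
   0.065 89 y [-9.6  0.5  8. ] z [-4.1  2.8  6.7]
   0.095 80 y [-7.9  0.2  8.2] z [-4.6  0.6  3.9]
   0.125 84 y [-8.7  0.7  7.4] z [-8.  -1.9  0.6]
   0.155 78 y [-7.7  0.2  6.6] z [-8.2 -3.6 -1.2]
   0.185 69 y [-5.8 -0.   5.9] z [-10.3  -5.8  -2.5]
   0.215 72 y [-6.8  0.2  5.2] z [-13.4  -8.2  -5.3]
   0.245 19 y [-5.7 -0.8  3.7] z [-16.5 -10.9  -7.6]
```

```bash

python3 -m pendant '[[[0.25,0.165,0,0,0,-0.97,1],[0.25,0.165,0,0,0,-0.97,1],[0.25,0.165,0,0,0,-0.97,1],[0.25,0.165,0,0,0,-0.97,1],[0.25,0.165,0,0,0,-0.97,1],[0.25,0.165,0,0,0,-0.97,1],[0.25,0.165,0,0,0,-0.97,1],[0.25,0.165,0,0,0,-0.97,1]]]' | head -3
python3 -m pendant '[[[0.25,0.165,0,0,0,-0.97,1],[0.25,0.165,0,0,0,-0.97,1],[0.25,0.165,0,0,0,-0.97,1],[0.25,0.165,0,0,0,-0.97,1],[0.25,0.165,0,0,0,-0.97,1],[0.25,0.165,0,0,0,-0.97,1],[0.25,0.165,0,0,0,-0.97,1],[0.25,0.165,0,0,0,-0.97,1]]]' | head -3
python3 -m pendant '[[[0.25,0.165,0,0,0,-0.97,1],[0.25,0.165,0,0,0,-0.97,1],[0,0,0,0,0,0,1],[0,0,0,0,0,0,1],[0,0,0,0,0,0,0.3],[0,0,0,0,0,0,-0.2],[0,0,0,0,0,0,-0.2],[0,0,0,0,0,0,-0.2]]]' | head -3
python3 - <<'E'
from h import *
st(); p,q,_=pose(); print((1000*inh(p)).round(1)); plan(hpos(-.024,.062),knobR(1.22),8)
s=cap('scene');cap('top');
p=cloud(s).reshape(-1,3)-H; u=p@np.c_[HX,HY,HZ]; m=(u[:,2]>.048)&(u[:,2]<.07)&(abs(u[:,0]+.024)<.03)&(abs(u[:,1])<.03); u=u[m]; print('bar',len(u),u.mean(0).round(4),np.sort(u[:,2])[[-5]]) 
E
```

```text
time_s: 17.2
tcp_pos: [0.4678, -0.1992, 0.1943]
eef_rot: [-163.3, 25.4, -53.5]
time_s: 18.0
tcp_pos: [0.4782, -0.2391, 0.1709]
eef_rot: [-152.8, 13.5, -22.9]
time_s: 18.8
tcp_pos: [0.4848, -0.2482, 0.1669]
eef_rot: [-151.5, 9.8, -16.1]
t 18.8 p [ 0.4848 -0.2482  0.1669] rpy [-151.46    9.84  -16.11] j [-25.8  23.7  -1.3 -26.8 -80.9 105.3] F [-0.1  0.4 -0. ] M [-1.78  0.05 -0.  ] w 0.0612 g 0.0
[-23.7   0.2 114. ]
8 rows of [0.002, 0.002, 0.325, -0.002, -0.002, 0.0] MAX 0.32
bar 90 [-0.0224 -0.0047  0.0584] [0.06592695]
```

```bash

python3 -m pendant '[[[0,0,0.5,0,0,0,-0.2],[0,0,0.5,0,0,0,-0.2],[0,0,0.5,0,0,0,-0.2],[0,0,0.5,0,0,0,-0.2],[0,0,0.4,0,0,0,-0.2],[0,0,0.15,0,0,0,-0.2],[0,0,0,0,0,0,-1],[0,0,0,0,0,0,-1]]]' 60
python3 -m pendant '[[[0,0,0,0,0,0,-1],[0,0,0,0,0,0,-1],[0,0,0,0,0,0,-1],[0,0,0,0,0,0,-1],[0,0,0,0,0,0,-1],[0,0,0,0,0,0,-1],[0,0,0,0,0,0,-1],[0,0,0,0,0,0,-1]]]'
python3 - <<'E'
from h import *
st(); p,q,_=pose(); print((1000*inh(p)).round(1)); plan(hpos(-.024,.062),knobR(-.02),20)
E
```

```text
time_s: 19.7
tcp_pos: [0.4844, -0.2229, 0.1227]
eef_rot: [-151.5, 9.8, -16.1]
contact_force: [1.1, 1.5, 0.4]
gripper_width: 0.024
gripper_force: 0.0
time_s: 20.5
tcp_pos: [0.4842, -0.2236, 0.1226]
eef_rot: [-151.5, 9.8, -16.1]
contact_force: [-1.5, -5.9, -2.0]
gripper_width: 0.0127
gripper_force: 60.0
t 20.5 p [ 0.4842 -0.2236  0.1226] rpy [-151.53    9.81  -16.13] j [-23.9  25.1  -5.4 -27.9 -75.1 106.3] F [-1.5 -5.9 -2. ] M [-3.65  0.47  0.21] w 0.0127 g 60.0
[-24.6   0.2  63.4]
20 rows of [-0.001, -0.001, 0.003, -0.001, -0.001, 0.888] MAX 0.89
```

```bash

python3 -m pendant '[[[0,0,0,0,0,0.9,-1],[0,0,0,0,0,0.9,-1],[0,0,0,0,0,0.9,-1],[0,0,0,0,0,0.9,-1],[0,0,0,0,0,0.9,-1],[0,0,0,0,0,0.9,-1],[0,0,0,0,0,0.9,-1],[0,0,0,0,0,0.9,-1]]]' 60
python3 -m pendant '[[[0,0,0,0,0,0.9,-1],[0,0,0,0,0,0.9,-1],[0,0,0,0,0,0.9,-1],[0,0,0,0,0,0.9,-1],[0,0,0,0,0,0.9,-1],[0,0,0,0,0,0.9,-1],[0,0,0,0,0,0.9,-1],[0,0,0,0,0,0.9,-1]]]'
python3 - <<'E'
from h import *
st(); p,q,_=pose(); print((1000*inh(p)).round(1)); plan(hpos(-.024,.062),knobR(-.02),4)
E
```

```text
time_s: 21.3
tcp_pos: [0.4841, -0.2237, 0.1225]
eef_rot: [-159.2, 22.1, -43.5]
contact_force: [-1.5, -5.3, -1.4]
gripper_width: 0.0129
gripper_force: 60.0
time_s: 22.1
tcp_pos: [0.4839, -0.2238, 0.1225]
eef_rot: [-173.0, 29.2, -74.6]
contact_force: [-3.1, -6.8, -3.0]
gripper_width: 0.0123
gripper_force: 60.0
t 22.1 p [ 0.4839 -0.2238  0.1225] rpy [-173.03   29.23  -74.56] j [-23.9  25.1  -5.4 -27.9 -75.2  48.5] F [-3.1 -6.8 -3. ] M [-3.98  0.68  0.37] w 0.0123 g 60.0
[-24.7   0.5  63.4]
4 rows of [-0.008, -0.007, 0.017, -0.004, -0.002, 0.83] MAX 0.83
```

```bash

python3 -m pendant '[[[0,0,0,0,0,0.9,-1],[0,0,0,0,0,0.9,-1],[0,0,0,0,0,0.9,-1],[0,0,0,0,0,0.9,-1],[0,0,0,0,0,0.4,-1],[0,0,0,0,0,0,-1],[0,0,0,0,0,0,-1],[0,0,0,0,0,0,-1]]]' 60
python3 - <<'E'
from h import *
st(); p,q,s=pose(); print((1000*inh(p)).round(1),'angle from locked',(knobR(0).inv()*q).as_rotvec(degrees=True).round(1),'M about HZ',(s['moment']@HZ).round(2))
E
```

```text
time_s: 22.9
tcp_pos: [0.4838, -0.2238, 0.1225]
eef_rot: [178.0, 29.9, -92.6]
contact_force: [-2.6, -6.4, -3.0]
gripper_width: 0.0127
gripper_force: 62.2
t 22.9 p [ 0.4838 -0.2238  0.1225] rpy [177.96  29.89 -92.64] j [-23.9  25.1  -5.4 -27.8 -75.2  32.8] F [-2.6 -6.4 -3. ] M [-4.18  0.24  1.63] w 0.0127 g 62.2
[-24.7   0.5  63.4] angle from locked [0.  0.  3.6] M about HZ 1.24
```

```bash

python3 -m pendant '[[[0,0,0,0,0,-0.8,-1],[0,0,0,0,0,0,0],[0,0,0,0,0,0,0],[0,0,0,0,0,0,0],[0,0,-0.3,0,0,0,0],[0,0,-0.8,0,0,0,0.3],[0,0,-1,0,0,0,0.3],[0,0,-1,0,0,0,0.3]]]'
python3 -m pendant '[[[0,0,-1,0,0,0,0.3],[0,0,-1,0,0,0,0.3],[-1,0,-1,0,0,0,0.3],[-1,0,-1,0,0,0,0.3],[-1,0,-1,0,0,0,0.3],[-1,0,0,0,0,0,0.3],[-1,0,0,0,0,0,0.3],[-1,0,0,0,0,0,0.3]]]'
python3 - <<'E'
from h import *
st(); look('lock')
s=load('scene');t=load('top')
for n,d in(('s',s),('t',t)):
    p=cloud(d).reshape(-1,3)-H; u=p@np.c_[HX,HY,HZ]; m=(u[:,2]>.045)&(u[:,2]<.07)&(abs(u[:,0]+.024)<.03)&(abs(u[:,1])<.03); u=u[m]
    if len(u)>9: w,V=np.linalg.eigh(np.cov(u[:,:2].T)); print('bar',len(u),u.mean(0).round(4),'ang',np.degrees(np.arctan2(V[1,1],V[0,1])).round(1),u[:,:2].min(0).round(3),u[:,:2].max(0).round(3))
cv2.imwrite('pics/lock.png',np.hstack([cv2.resize(s['frame'][150:270,170:303],(400,360)),cv2.resize(t['frame'][150:250,270:381],(400,360))]))
E
```

```text
time_s: 23.7
tcp_pos: [0.485, -0.254, 0.1772]
eef_rot: [179.8, 30.1, -89.1]
contact_force: [1.1, -0.5, 0.0]
gripper_width: 0.0561
gripper_force: 0.0
time_s: 24.5
tcp_pos: [0.4841, -0.1984, 0.323]
eef_rot: [179.7, 30.1, -89.1]
contact_force: [0.2, 0.5, 0.2]
gripper_width: 0.0568
gripper_force: 0.0
t 24.5 p [ 0.4841 -0.1984  0.323 ] rpy [179.73  30.11 -89.11] j [-21.7  14.1   6.2 -27.6 -94.4  23.5] F [0.2 0.5 0.2] M [-1.68  0.03  0.01] w 0.0568 g 0.0
lock scene 533 ends [0.0052 0.2338]
   0.035 83 y [-13.4  -7.6   4. ] z [-7.1  4.  10.3]
   0.065 79 y [-12.   -7.    2.3] z [-8.   3.5  9.2]
   0.095 75 y [-10.4  -6.    4.1] z [-7.1  1.7  6.9]
   0.125 69 y [-10.   -4.8   4.2] z [-7.7  2.2  6. ]
   0.155 62 y [-8.6 -4.1  1.9] z [-8.2  0.3  5.2]
   0.185 58 y [-9.4 -3.7  2.9] z [-8.8 -0.   3.8]
   0.215 53 y [-6.7 -2.2  1.7] z [-9.3 -2.4  2.5]
   0.245 9 y [-5.2 -1.3  3. ] z [-7.1 -2.8  0. ]
lock top 618 ends [0.0048 0.237 ]
   0.035 88 y [-9.8 -0.   8.9] z [-1.9  5.8  9.3]
   0.065 86 y [-9.2  0.8  9. ] z [-1.   4.6  8.9]
   0.095 81 y [-7.5  0.8  8.5] z [-2.8  3.8  6.9]
   0.125 80 y [-7.9  0.8  7.9] z [-3.7  2.5  6.2]
   0.155 77 y [-6.8  0.7  7.3] z [-4.1  2.3  5.2]
   0.185 66 y [-5.2  1.7  6.8] z [-3.2  0.8  3.3]
   0.215 70 y [-5.6  0.9  6. ] z [-4.5 -0.1  3.4]
   0.245 21 y [-4.5  0.3  4.9] z [-9.2 -2.6  0.4]
bar 108 [-0.0222 -0.0039  0.0568] ang -179.1 [-0.043 -0.013] [-0.005  0.009]
bar 91 [-0.0164  0.0003  0.0595] ang 178.8 [-0.038 -0.006] [-0.003  0.006]
```

View pics/lock.png

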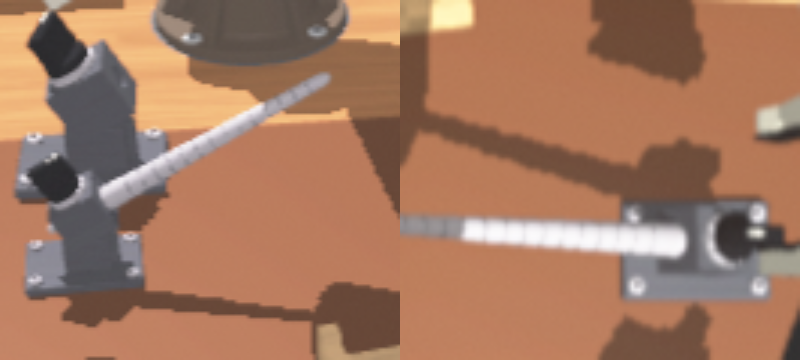

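The knob bar lies along the bore (locked), the mandrel is home and straightened (tip at crop (325,75)). Now the band.

```bash
cat >> h.py <<'E'
B=np.array([.4304,.2174]);_b=np.radians(82.2);BE=np.array([np.cos(_b),np.sin(_b),0]);RB=toolR(-BE,[0,0,-1])
E
python3 - <<'E'
from h import *
plan([*B,.25],RB,24)
E
```

```text
24 rows of [-0.793, 0.158, 0.386, 0.025, 0.312, 0.091] MAX 0.79
```

```bash

python3 -m pendant '[[[-0.793,0.158,0.386,0.025,0.312,0.091,0.3],[-0.793,0.158,0.386,0.025,0.312,0.091,0.3],[-0.793,0.158,0.386,0.025,0.312,0.091,0.3],[-0.793,0.158,0.386,0.025,0.312,0.091,0.3],[-0.793,0.158,0.386,0.025,0.312,0.091,0.3],[-0.793,0.158,0.386,0.025,0.312,0.091,0.3],[-0.793,0.158,0.386,0.025,0.312,0.091,0.3],[-0.793,0.158,0.386,0.025,0.312,0.091,0.3]]]' | head -3
python3 -m pendant '[[[-0.793,0.158,0.386,0.025,0.312,0.091,0.3],[-0.793,0.158,0.386,0.025,0.312,0.091,0.3],[-0.793,0.158,0.386,0.025,0.312,0.091,0.3],[-0.793,0.158,0.386,0.025,0.312,0.091,0.3],[-0.793,0.158,0.386,0.025,0.312,0.091,0.3],[-0.793,0.158,0.386,0.025,0.312,0.091,0.3],[-0.793,0.158,0.386,0.025,0.312,0.091,0.3],[-0.793,0.158,0.386,0.025,0.312,0.091,0.3]]]' | head -3
python3 -m pendant '[[[-0.793,0.158,0.386,0.025,0.312,0.091,0.3],[-0.793,0.158,0.386,0.025,0.312,0.091,0.3],[-0.793,0.158,0.386,0.025,0.312,0.091,0.3],[-0.793,0.158,0.386,0.025,0.312,0.091,0.3],[-0.793,0.158,0.386,0.025,0.312,0.091,0.3],[-0.793,0.158,0.386,0.025,0.312,0.091,0.3],[-0.793,0.158,0.386,0.025,0.312,0.091,0.3],[-0.793,0.158,0.386,0.025,0.312,0.091,0.3]]]' | head -3
python3 - <<'E'
from h import *
st(); plan([*B,.07],RB,10)
E
```

```text
time_s: 25.4
tcp_pos: [0.4592, -0.058, 0.3216]
eef_rot: [179.2, 20.0, -92.2]
time_s: 26.2
tcp_pos: [0.4414, 0.0816, 0.2967]
eef_rot: [179.3, 10.0, -95.1]
time_s: 27.0
tcp_pos: [0.4303, 0.2156, 0.2479]
eef_rot: [179.8, -0.1, -97.9]
t 27.0 p [0.4303 0.2156 0.2479] rpy [ 1.7983e+02 -8.0000e-02 -9.7910e+01] j [ 50.    2.1 -22.8  -0.1 -65.2 -57.9] F [0.7 0.2 0.5] M [ 0.02  0.06 -0.03] w 0.0572 g 0.0
10 rows of [-0.01, -0.001, 0.889, 0.004, -0.002, -0.003] MAX 0.89
```

```bash

python3 -m pendant '[[[-0.1,0,0.95,0,0,0,0.3],[0,0,0.95,0,0,0,0.3],[0,0,0.95,0,0,0,0.3],[0,0,0.95,0,0,0,0.3],[0,0,0.95,0,0,0,0.3],[0,0,0.95,0,0,0,0.3],[0,0,0.95,0,0,0,0.3],[0,0,0.95,0,0,0,0.3]]]' 25 | head -3
python3 -m pendant '[[[0,0,0.9,0,0,0,0.3],[0,0,0.7,0,0,0,0.3],[0,0,0.4,0,0,0,0],[0,0,0.1,0,0,0,0],[0,0,0,0,0,0,0],[0,0,0,0,0,0,0],[0,0,0,0,0,0,0],[0,0,0,0,0,0,0]]]' 25
python3 - <<'E'
from h import *
st(); plan([*B,.0505],RB,4)
t=cap('top');s=cap('scene')
a=[proj(d,[*B,.031]).astype(int) for d in(s,t)]; print(a)
f=lambda d,c:cv2.resize(d['frame'][c[1]-30:c[1]+30,c[0]-33:c[0]+33],(400,360),interpolation=cv2.INTER_CUBIC)
cv2.imwrite('pics/band.png',np.hstack([f(s,a[0]),f(t,a[1])]))
E
```

```text
time_s: 27.8
tcp_pos: [0.4302, 0.2168, 0.0955]
eef_rot: [179.8, -0.0, -97.9]
time_s: 28.6
tcp_pos: [0.431, 0.2175, 0.0554]
eef_rot: [179.9, 0.1, -97.9]
contact_force: [-0.4, 1.0, 1.0]
gripper_width: 0.0433
gripper_force: 0.0
t 28.6 p [0.431  0.2175 0.0554] rpy [ 1.799e+02  7.000e-02 -9.792e+01] j [ 50.1  15.5 -36.8  -0.2 -37.7 -57.8] F [-0.4  1.   1. ] M [0.02 0.1  0.02] w 0.0433 g 0.0
4 rows of [0.002, 0.007, 0.061, 0.006, 0.005, -0.008] MAX 0.06
[array([336, 210]), array([196, 234])]
```

View pics/band.png

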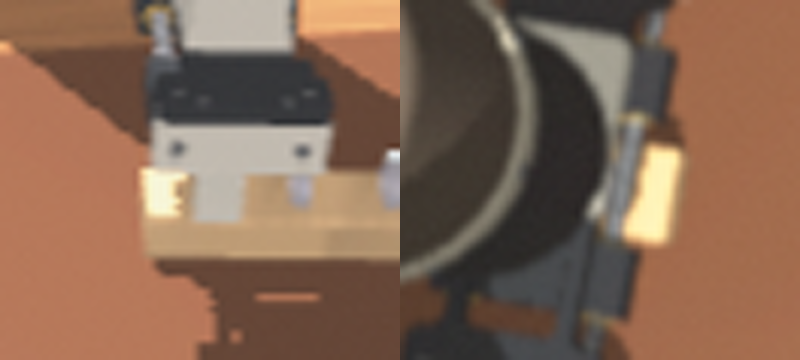

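The finger pad straddles the band's slot (crop (219,195)); the neighbour at (300,190) is clear. Lower 5.5 mm and grip.

```bash

python3 -m pendant '[[[0,0,0.1,0,0,0,0],[0,0,0.1,0,0,0,0],[0,0,0.08,0,0,0,0],[0,0,0,0,0,0,0],[0,0,0,0,0,0,-1],[0,0,0,0,0,0,-1],[0,0,0,0,0,0,-1],[0,0,0,0,0,0,-1]]]' 25
python3 -m pendant '[[[0,0,0,0,0,0,-1],[0,0,0,0,0,0,-1],[0,0,0,0,0,0,-1],[0,0,0,0,0,0,-1],[0,0,0,0,0,0,-1],[0,0,0,0,0,0,-1],[0,0,0,0,0,0,-1],[0,0,0,0,0,0,-1]]]'
python3 -c "from h import *
st()"

```

```text
time_s: 29.5
tcp_pos: [0.4308, 0.2173, 0.0493]
eef_rot: [179.9, 0.0, -97.9]
contact_force: [0.1, -0.1, -0.2]
gripper_width: 0.0231
gripper_force: 25.0
time_s: 30.3
tcp_pos: [0.4308, 0.2173, 0.0493]
eef_rot: [179.9, 0.0, -97.9]
contact_force: [0.5, -1.1, 0.2]
gripper_width: 0.0231
gripper_force: 25.0
t 30.3 p [0.4308 0.2173 0.0493] rpy [ 1.7987e+02  2.0000e-02 -9.7920e+01] j [ 50.1  16.  -37.2  -0.2 -36.8 -57.8] F [ 0.5 -1.1  0.2] M [0.01 0.16 0.01] w 0.0231 g 25.0
```

```bash
cat >> h.py <<'E'
MX=HX-.013*HZ; RM=toolR(-MX,-HZ)
def ring(x,n,y=.0003,dz=0): plan(hpos(x,-.0009-.013*x+.0183+dz,y),RM,n)
def rs():
    p,q,s=pose(); u=inh(p); print('ring x %.1f  dev y %.1f z %.1f'%(1000*u[0],1000*u[1]-.3,1000*(u[2]-(-.0009-.013*u[0]+.0183))),'rot',np.degrees((q.inv()*RM).as_rotvec()).round(2),'F_h',(np.array([HX,HY,HZ])@s['contact_force']).round(1),'t',round(s['time_s'],2),'w',round(s['gripper_width'],4))
E
python3 -m pendant '[[[0,0,-0.2,0,0,0,-1],[0,0,-0.6,0,0,0,-1],[0,0,-1,0,0,0,-1],[0,0,-1,0,0,0,-1],[0,0,-1,0,0,0,-1],[0,0,-1,0,0,0,-1],[0,0,-1,0,0,0,-1],[0,0,-1,0,0,0,-1]]]'
python3 -m pendant '[[[0,0,-1,0,0,0,-1],[0,0,-1,0,0,0,-1],[0,0,-0.8,0,0,0,-1],[0,0,0,0,0,0,-1],[0,0,0,0,0,0,-1],[0,0,0,0,0,0,-1],[0,0,0,0,0,0,-1],[0,0,0,0,0,0,-1]]]' | tail -2
python3 -c "
from h import *
st(); ring(.27,16)"
```

```text
time_s: 31.1
tcp_pos: [0.4309, 0.2169, 0.1863]
eef_rot: [179.9, 0.0, -97.9]
contact_force: [0.6, -0.4, -0.6]
gripper_width: 0.0229
gripper_force: 25.0
gripper_width: 0.0229
gripper_force: 25.0
t 31.9 p [0.431  0.2169 0.2406] rpy [ 1.7982e+02 -4.0000e-02 -9.7920e+01] j [ 50.    2.6 -23.3  -0.1 -64.2 -57.9] F [-0.3 -0.   0.6] M [-0.    0.03  0.  ] w 0.0229 g 25.0
16 rows of [0.494, -0.174, -0.081, -0.036, -0.468, -0.145] MAX 0.49
```

```bash

python3 -m pendant '[[[0.494,-0.174,-0.081,-0.036,-0.468,-0.145,-1],[0.494,-0.174,-0.081,-0.036,-0.468,-0.145,-1],[0.494,-0.174,-0.081,-0.036,-0.468,-0.145,-1],[0.494,-0.174,-0.081,-0.036,-0.468,-0.145,-1],[0.494,-0.174,-0.081,-0.036,-0.468,-0.145,-1],[0.494,-0.174,-0.081,-0.036,-0.468,-0.145,-1],[0.494,-0.174,-0.081,-0.036,-0.468,-0.145,-1],[0.494,-0.174,-0.081,-0.036,-0.468,-0.145,-1]]]' | head -3
python3 -m pendant '[[[0.494,-0.174,-0.081,-0.036,-0.468,-0.145,-1],[0.494,-0.174,-0.081,-0.036,-0.468,-0.145,-1],[0.494,-0.174,-0.081,-0.036,-0.468,-0.145,-1],[0.494,-0.174,-0.081,-0.036,-0.468,-0.145,-1],[0.494,-0.174,-0.081,-0.036,-0.468,-0.145,-1],[0.494,-0.174,-0.081,-0.036,-0.468,-0.145,-1],[0.494,-0.174,-0.081,-0.036,-0.468,-0.145,-1],[0.494,-0.174,-0.081,-0.036,-0.468,-0.145,-1]]]' | head -3
python3 - <<'E'
from h import *
st();rs();ring(.27,4)
s=cap('scene');t=cap('top')
for n,d in(('s',s),('t',t)):
    u=(cloud(d).reshape(-1,3)-H)@np.c_[HX,HY,HZ]
    for a in np.arange(.15,.30,.015):
        k=(u[:,0]>a)&(u[:,0]<a+.015)&(abs(u[:,1])<.02)&(abs(u[:,2])<.02)
        if k.sum()>4: print(n,round(a+.0075,3),k.sum(),'y',(1000*np.percentile(u[k,1],[4,50,96])).round(1),'z',(1000*np.percentile(u[k,2],[4,50,96])).round(1))
c=proj(s,hpos(.25)).astype(int); print(c,proj(s,hpos(.27)),proj(s,hpos(.236)))
cv2.imwrite('pics/tip.png',cv2.resize(s['frame'][c[1]-35:c[1]+40,c[0]-50:c[0]+50],(800,600),interpolation=cv2.INTER_CUBIC))
E
```

```text
time_s: 32.7
tcp_pos: [0.4507, 0.1345, 0.2446]
eef_rot: [179.3, 15.1, -93.3]
time_s: 33.5
tcp_pos: [0.4771, 0.0559, 0.2272]
eef_rot: [-180.0, 30.1, -88.4]
t 33.5 p [0.4771 0.0559 0.2272] rpy [-179.95   30.12  -88.43] j [  4.8   7.  -13.9 -32.1 -70.4   8.2] F [-0.  -0.1 -0.3] M [-1.69  0.05  0.02] w 0.0235 g 25.0
ring x 269.9  dev y -0.3 z 0.2 rot [-0.01  0.12  0.06] F_h [-0.3  0.  -0.2] t 33.5 w 0.0235
4 rows of [-0.001, 0.004, 0.003, -0.001, 0.008, 0.004] MAX 0.01
s 0.158 30 y [-10.5  -4.5   0.3] z [-9.1  0.6  5.3]
s 0.172 32 y [-7.6 -4.   5.9] z [-8.9 -0.3  6.4]
s 0.187 29 y [-6.8 -3.7  5.6] z [-8.2 -0.5  3.4]
s 0.202 27 y [-6.6 -2.5  0.7] z [-9.1 -0.7  3.2]
s 0.217 27 y [-5.8 -2.7  2.8] z [-11.3  -2.    2.6]
s 0.232 16 y [-4.8 -0.8  1.7] z [-9.6 -2.5  0.5]
[282 170] [288.8186556  167.27163498] [277.82632224 173.57232162]
```

View pics/tip.png

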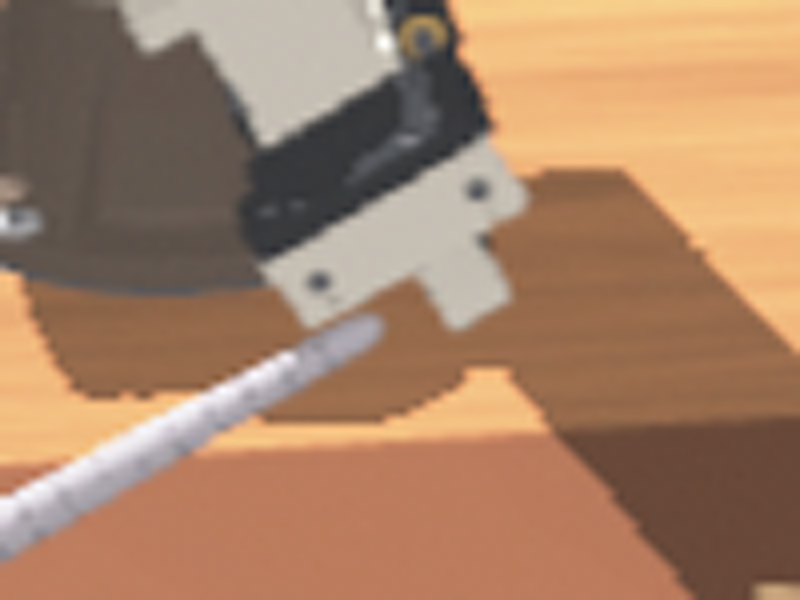

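The tip (crop (375,322)) points on line between the pads (465,275). Slide on.

```bash

python3 -m pendant '[[[0.25,0,0,0,0,0,-1],[0.25,0,0,0,0,0,-1],[0.25,0,0,0,0,0,-1],[0.25,0,0,0,0,0,-1],[0.25,0,0,0,0,0,-1],[0.25,0,0,0,0,0,-1],[0.25,0,0,0,0,0,-1],[0.25,0,0,0,0,0,-1]]]' 15 >/dev/null
python3 -c "
from h import *
rs()"
python3 -m pendant '[[[0.3,0,0,0,0,0,-1],[0.3,0,0,0,0,0,-1],[0.3,0,0,0,0,0,-1],[0.3,0,0,0,0,0,-1],[0.3,0,0,0,0,0,-1],[0.3,0,0,0,0,0,-1],[0.3,0,0,0,0,0,-1],[0.3,0,0,0,0,0,-1]]]' >/dev/null
python3 -c "
from h import *
rs()"

```

```text
ring x 230.1  dev y -0.2 z -0.2 rot [-0.02  0.05  0.05] F_h [ 0.3 -0.3 -0.5] t 34.4 w 0.023
ring x 182.0  dev y -0.3 z -0.9 rot [-0.02  0.05  0.05] F_h [ 0.3  0.5 -1. ] t 35.2 w 0.0237
```

```bash

python3 -m pendant '[[[0.3,0,-0.02,0,0,0,-1],[0.3,0,-0.02,0,0,0,-1],[0.3,0,0,0,0,0,-1],[0.3,0,0,0,0,0,-1],[0.25,0,0,0,0,0,-1],[0.2,0,0,0,0,0,-1],[0.15,0,0,0,0,0,-1],[0,0,0,0,0,0,-1]]]' >/dev/null
python3 - <<'E'
from h import *
rs()
s=cap('scene');t=cap('top')
for n,d in(('s',s),('t',t)):
    u=(cloud(d).reshape(-1,3)-H)@np.c_[HX,HY,HZ]
    for a in np.arange(.02,.24,.03):
        k=(u[:,0]>a)&(u[:,0]<a+.03)&(abs(u[:,1])<.02)&(abs(u[:,2])<.02)
        if k.sum()>4: print(n,round(a+.015,3),k.sum(),'y',(1000*np.percentile(u[k,1],[4,50,96])).round(1),'z',(1000*np.percentile(u[k,2],[4,50,96])).round(1))
E

```

```text
ring x 146.2  dev y -0.3 z -0.7 rot [-0.01  0.05  0.02] F_h [ 1.  -0.6 -0.2] t 36.0 w 0.0237
s 0.035 81 y [-12.5  -7.4   3.1] z [-7.7  4.1 10.7]
s 0.065 79 y [-11.4  -5.7   2.9] z [-8.6  3.3  9.3]
s 0.095 67 y [-11.4  -6.4   0.7] z [-7.1  2.2  7.3]
s 0.125 41 y [-10.7  -6.    2.1] z [-7.1  1.2  6.6]
s 0.155 35 y [-18.9  -4.7   2.6] z [-7.7  0.6  7. ]
s 0.185 59 y [-8.7 -3.8  3.5] z [-8.6 -0.3  4.3]
s 0.215 53 y [-6.9 -2.5  1.2] z [-9.2 -1.7  2.8]
s 0.245 8 y [-5.5 -0.7  4.7] z [-7.3 -3.7  1.1]
t 0.215 24 y [-5.3  0.8  6.2] z [-5.5 -1.3  1.8]
t 0.245 20 y [-4.6  0.3  5.1] z [-10.3  -1.6   0.4]
```

Free-sliding still; continue slowly to contact.

```bash

python3 -m pendant '[[[0.2,0,0,0,0,0,-1],[0.2,0,0,0,0,0,-1],[0.2,0,0,0,0,0,-1],[0.2,0,0,0,0,0,-1],[0.2,0,0,0,0,0,-1],[0.2,0,0,0,0,0,-1],[0.2,0,0,0,0,0,-1],[0,0,0,0,0,0,-1]]]' >/dev/null
python3 -c "
from h import *
rs();st()"

```

```text
ring x 117.9  dev y -0.2 z -1.1 rot [-0.    0.05  0.01] F_h [-0.2  0.7  1. ] t 36.9 w 0.0234
t 36.9 p [ 0.4804 -0.076   0.1518] rpy [-179.99   30.05  -88.49] j [-10.3  16.3 -13.3 -31.4 -70.2  25.3] F [-0.6 -0.7  0.7] M [-1.82  0.13  0.05] w 0.0234 g 15.0
```

```bash

python3 -m pendant '[[[0.1,0,-0.02,0,0,0,-1],[0.1,0,0,0,0,0,-1],[0.1,0,0,0,0,0,-1],[0.1,0,0,0,0,0,-1],[0.1,0,0,0,0,0,-1],[0.1,0,0,0,0,0,-1],[0,0,0,0,0,0,-1],[0,0,0,0,0,0,-1]]]' >/dev/null
python3 -c "
from h import *
rs()"

```

```text
ring x 106.4  dev y -0.3 z -0.7 rot [-0.02  0.04  0.05] F_h [-1.   0.7 -1.2] t 37.7 w 0.0236
```

```bash

python3 -m pendant '[[[0.1,0,0,0,0,0,-1],[0.1,0,0,0,0,0,-1],[0.05,0,0,0,0,0,-1],[0.05,0,0,0,0,0,-1],[0.05,0,0,0,0,0,-1],[0,0,0,0,0,0,-1],[0,0,0,0,0,0,-1],[0,0,0,0,0,0,-1]]]' 20 >/dev/null
python3 -c "
from h import *
rs()"

```

```text
ring x 99.9  dev y -0.3 z -0.9 rot [-0.02  0.08  0.06] F_h [5.3 0.5 0.4] t 38.5 w 0.0231
```

```bash

python3 -m pendant '[[[0.1,0,0,0,0,0,-1],[0.1,0,0,0,0,0,-1],[0,0,0,0,0,0,-1],[0,0,0,0,0,0,-1],[0,0,0,0,0,0,-1],[0,0,0,0,0,0,-1],[0,0,0,0,0,0,-1],[0,0,0,0,0,0,-1]]]' 30 >/dev/null
python3 -c "
from h import *
rs()"

```

```text
ring x 97.1  dev y -0.3 z -1.2 rot [-0.01  0.19  0.08] F_h [11.4 -0.1  0.9] t 39.3 w 0.0233
```

```bash

python3 -m pendant '[[[0.1,0,0,0,0,0,-1],[0.1,0,0,0,0,0,-1],[0,0,0,0,0,0,-1],[0,0,0,0,0,0,-1],[0,0,0,0,0,0,-1],[0,0,0,0,0,0,-1],[0,0,0,0,0,0,-1],[0,0,0,0,0,0,-1]]]' 30 >/dev/null
python3 -c "
from h import *
rs()"
python3 -m pendant '[[[-0.2,0,0,0,0,0,-1],[0,0,0,0,0,0,0.3],[0,0,0,0,0,0,0.3],[0,0,0,0,0,0,0.3],[0,0,0,0,0,0,0.3],[0,0,0,0,0,0,0.3],[0,0,0,0,0,0,0.3],[0,0,0,0,0,0,0.3]]]' 
python3 -m pendant '[[[0,0,-0.3,0,0,0,0.3],[0,0,-0.8,0,0,0,0.3],[0,0,-1,0,0,0,0.3],[0,0,-1,0,0,0,0.3],[0,0,-1,0,0,0,0.3],[0,0,-1,0,0,0,0.3],[0,0,-1,0,0,0,0.3],[0,0,-1,0,0,0,0.3]]]' >/dev/null
python3 - <<'E'
from h import *
st();s=cap('scene');t=cap('top')
for n,d in(('s',s),('t',t)):
    u=(cloud(d).reshape(-1,3)-H)@np.c_[HX,HY,HZ]
    m=(u[:,0]>.03)&(u[:,0]<.24)&(abs(u[:,1])<.03)&(abs(u[:,2])<.03);u=u[m]
    rad=np.hypot(u[:,1],u[:,2]+.0009+.013*u[:,0])-(.0115-u[:,0]*5.5/230)
    k=(rad>.0028);print(n,'ring pts',k.sum(),'x',np.sort(u[k,0]).round(4))
c=proj(s,hpos(.099)).astype(int); e=proj(t,hpos(.099)).astype(int)
f=lambda d,c:cv2.resize(d['frame'][c[1]-36:c[1]+36,c[0]-40:c[0]+40],(400,360),interpolation=cv2.INTER_CUBIC)
cv2.imwrite('pics/fin.png',np.hstack([f(s,c),f(t,e)]))
E
```

```text
ring x 94.9  dev y -0.3 z -1.5 rot [0.   0.36 0.1 ] F_h [19.4  0.7  1.9] t 40.1 w 0.0225
time_s: 40.9
tcp_pos: [0.4811, -0.0957, 0.1409]
eef_rot: [-179.9, 30.0, -88.4]
contact_force: [-0.5, 0.6, 0.1]
gripper_width: 0.0565
gripper_force: 0.0
t 41.7 p [ 0.4827 -0.1674  0.2651] rpy [-179.93   30.02  -88.43] j [-18.9  14.3  -0.8 -28.  -86.6  25.1] F [-0.1 -0.1  0.2] M [-1.69  0.04 -0.06] w 0.057 g 0.0
s ring pts 37 x [0.0351 0.0395 0.05   0.0604 0.0658 0.0689 0.071  0.0719 0.0741 0.0747
 0.0825 0.0904 0.0918 0.0924 0.0926 0.0932 0.0946 0.097  0.0973 0.0974
 0.0975 0.0991 0.1144 0.1188 0.1291 0.1313 0.1511 0.1525 0.1568 0.1607
 0.1656 0.1741 0.1842 0.1924 0.2011 0.2028 0.2165]
t ring pts 8 x [0.0872 0.0947 0.0976 0.0976 0.0984 0.0992 0.1005 0.1027]
```

View pics/fin.png

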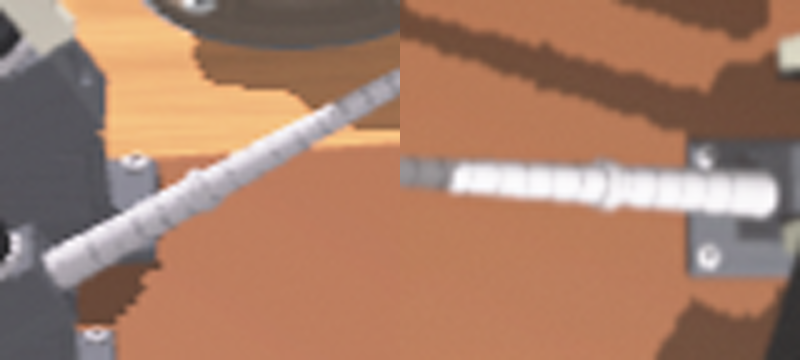

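The band sits on the taper at crop (200,188) / (608,185), about 96–98 mm from the shoulder. The robot is clear, so I'm handing in.

```bash
python3 -c "
from h import *
print(r.close_job())"
```

```text
the job is handed in; nothing more can be done
None
```

The mandrel is home and locked in the smallest holder, and the plain band is snug on the taper about 97 mm from the shoulder; the job was handed in at about 42 s with the gripper clear (no result was shown on hand-in).

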